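# Change the battery packs in the charging dock

## Robot

A 6-joint arm with a two-finger parallel gripper is mounted at the origin on the work surface. World frame = base frame: x ahead of the robot, y to its left, z up, the work surface at z = 0. Lengths are in m, angles in rad, forces in N, time in s.
With the tool pointing down it reaches from about 0.35 to 0.975 m from the base axis. Payload 4.9 kg.
Tool frame: the origin (TCP) lies on the centre line of the jaws, within the pads' length; the fingertips stand manip.tcp_to_tips ahead of it and the grasp point (between the pads) is the TCP (manip.tcp_to_tips is the distance from the TCP to the fingertips, in m); y points along the fingers, z is the direction in which the jaws open and shut, and the axes are right-handed (so a half turn about y gives the same grasp; the last joint's range is limited). The gripper opens to 85 mm and grips with 20 to 120 N. Pads are 22 mm wide; open, the fingers measure 114 mm over their backs; the gripper's body (76 mm by 85 mm) begins 54 mm behind the grasp point. The pads swing forward as they close: fully open they stand 13 mm farther back than shut.
Start: joints at [-1.42, 0.053, 1.613, -0, 1.476, -0.119], TCP at [0.167, -0.602, 0.25] pointing down, gripper open.
Joint ranges: [-3.01, 3.01], [-1.01, 2.22], [0.06, 2.58], [-1.02, 4.17], [0.09, 2.62], [-3.14, 3.14]. Speed limits (rad/s): [2.57, 2.57, 3.14, 3.14, 3.14, 3.14].

## Interface

Orientations are given as a unit quaternion [w, x, y, z].
In Python, from plant import manip gives the robot as it stands.
- The arm moves only by the tool apply_moves, never from a script. Its argument "moves" is a list of rows, each a list of 7 numbers: the gripper's target within -1 to 1 (shut at 1, half-way at 0, fully open at -1), then the shift along the tool's x, y, z in mm, then the turn, a rotation vector about the tool's x, y, z in degrees. A call has 1 to 20 rows; each row shifts and turns the commanded pose from where the row before left it, along the tool's axes as they then stand; what a row does not reach is not made up. A row lasts 1/10 s, in which the tool goes at most 50 mm and 8.59 degrees, less where a joint would pass 70% of its speed; a pose out of reach is approached as far as the arm can. A call with a gripper value outside its range is refused whole. The fingers move at their own pace and stop on an object; the grip force is fixed at half the most. Time passes only in rows, so rows that do not move let the fingers close. It gives the time, the measured TCP pose, the force and the opening at its end, in the units of the state.
- manip.state(): the state, without advancing time (a new reading comes with each control period).
- manip.grab_frame(name): name is "scene" or "side" or "wrist"; returns the picture (420x560x3 uint8, blue, green, red); there is no depth.
- manip.calibration(name): a dict with "mtx" (3x3 intrinsics, pixels), "T" (4x4, takes a point from camera to world coordinates); the wrist camera has in their place "T_tool_cam" (4x4, takes a point from camera to tool coordinates, whose origin is the TCP and whose axes are the tool frame's). Camera axes: x right, y down, z forward; pixel columns grow to the right and rows downward; lengths in m; the calibration is good to about 2 mm. A picture is of the moment at which its call begins: read the wrist's pose just before it. calibration takes no time and is no camera call.
- manip.job_done(): hands the job in, once; it reports no verdict.
The state is a dict: "time": time; "joint_pos": joint angles; "joint_vel": joint speeds; "joint_efforts": joint torques, N m; "tool_pos": TCP position; "tool_rot": TCP orientation; "contact_force": force on the tool from outside, world axes, zero at the start; "ft_torque": the same for the moment, N m; "gripper_width": opening from 0.0 (shut) to 1.0 (fully open).
Only numpy, scipy, OpenCV 4.12 (cv2) and the standard library are available. Lean on these libraries where they do the work, as an engineer would, in place of code of your own. Each camera call takes 0.05 s, during which the arm holds its last target. There are 200 camera calls.

## Task

Change over the charging dock: lay every blue (charged) pack flat in the grey return tray and seat every orange pack flat in a dock pocket of its own, ribs up. Then push the red plunger down into its housing and slide the yellow keeper fully across so that it stays trapped down, and finally push the guard door shut until it snaps onto its catch; leave the other things on the bench alone.

Things in the scene. Friction and masses are not known exactly. Their poses are not given: they have to be found in the camera images.
- dock: Grey charging dock, fixed to the bench, base 140 x 270 mm. Origin: on the bench, about the middle of the dock; its y axis runs along the row of pockets, the red plunger and the guard door lie at its -y end, its x axis points away from the robot. Walls round the pockets end 30 mm above the bench; nothing of the dock is higher than 94 mm.
- pocket0 (a point): Pocket 0 of the dock (of three in a row, 56 mm apart along the dock's y): centre of its floor, which is 12 mm above the bench. Opening 98 mm along the dock's x by 46 mm along its y, 18 mm deep: a pack lies in it lengthwise along the dock's x with 3 to 4 mm to spare, upright, its underside on the floor.
- pocket1 (a point): Pocket 1 of the dock (of three in a row, 56 mm apart along the dock's y): centre of its floor, which is 12 mm above the bench. Opening 98 mm along the dock's x by 46 mm along its y, 18 mm deep: a pack lies in it lengthwise along the dock's x with 3 to 4 mm to spare, upright, its underside on the floor.
- pocket2 (a point): Pocket 2 of the dock (of three in a row, 56 mm apart along the dock's y): centre of its floor, which is 12 mm above the bench. Opening 98 mm along the dock's x by 46 mm along its y, 18 mm deep: a pack lies in it lengthwise along the dock's x with 3 to 4 mm to spare, upright, its underside on the floor.
- fresh0: Orange pack, to be charged (two or three are there; a missing one reads None): body 90 x 40 x 22 mm (long side along its x), with a black grip rib on top along x, 50 long, 14 wide, 24 mm high (rib top 46 mm above the underside, centred); 0.15 to 0.3 kg; origin: centre of the underside; alike both ways round. Starts on the bench in front of the dock.
- fresh1: Orange pack, to be charged (two or three are there; a missing one reads None): body 90 x 40 x 22 mm (long side along its x), with a black grip rib on top along x, 50 long, 14 wide, 24 mm high (rib top 46 mm above the underside, centred); 0.15 to 0.3 kg; origin: centre of the underside; alike both ways round. Starts on the bench in front of the dock.
- fresh2: Orange pack, to be charged (two or three are there; a missing one reads None): body 90 x 40 x 22 mm (long side along its x), with a black grip rib on top along x, 50 long, 14 wide, 24 mm high (rib top 46 mm above the underside, centred); 0.15 to 0.3 kg; origin: centre of the underside; alike both ways round. Starts on the bench in front of the dock.
- full0: Blue pack, charged (two or three are there; a missing one reads None): body 90 x 40 x 22 mm (long side along its x), with a black grip rib on top along x, 50 long, 14 wide, 24 mm high (rib top 46 mm above the underside, centred); 0.15 to 0.3 kg; origin: centre of the underside; alike both ways round. Starts in a pocket of the dock.
- full1: Blue pack, charged (two or three are there; a missing one reads None): body 90 x 40 x 22 mm (long side along its x), with a black grip rib on top along x, 50 long, 14 wide, 24 mm high (rib top 46 mm above the underside, centred); 0.15 to 0.3 kg; origin: centre of the underside; alike both ways round. Starts in a pocket of the dock.
- full2: Blue pack, charged (two or three are there; a missing one reads None): body 90 x 40 x 22 mm (long side along its x), with a black grip rib on top along x, 50 long, 14 wide, 24 mm high (rib top 46 mm above the underside, centred); 0.15 to 0.3 kg; origin: centre of the underside; alike both ways round. Starts in a pocket of the dock.
- tray: Grey return tray, fixed, 130 (x) x 190 (y) x 25 mm outside, walls and floor 5 mm. Origin: centre of its underside. Three packs fit side by side in it, lengthwise along the tray's x, 54 mm apart in y.
- pad_top (a point): Centre of the solid near part of the red plunger's top (36 x 36 mm); 78 mm above the bench when up, 60 mm when fully in. Beyond it, along the dock's +x, the pad goes on for 34 mm as two prongs 11 mm wide, with a 14 mm slot between them in which the keeper's yellow tab stands; a finger pressing the pad may slide along over the prongs. The point moves with the plunger.
- plunger (a joint): Travel of the red plunger down into its housing (m): 0 up, 0.018 fully in at its stop. Its spring pushes back with 5 N at the top and 11 N at the bottom. Must be in by 0.0150 or more before the keeper can slide; let go under the keeper it comes back up to about 0.014 and is trapped there.
- keeper (a joint): Slide of the yellow keeper along the dock's +x (m): 0 open, 0.020 fully over the plunger. While the plunger is up the keeper is blocked at about 0.004. It takes about 2 to 5 N and stays where it is left. One closed gripper can press the pad and then, still pressing, slide along +x and push the tab ahead of it.
- keeper_tab (a point): Top of the keeper's upright yellow tab, 9 mm wide, on its near face (the one to push towards the dock's +x), 94 mm above the bench; the tab begins just beyond the solid part of the pad. Moves with the keeper.
- door (a joint): Angle of the guard door (rad): 0 shut, up to 1.3 open, swinging out to the dock's -y side about an upright hinge. A spring roller on the post at the free edge resists from about 0.12 rad and snaps it home below 0.05 (about 4 to 6 N at the free edge); the door stays where it is left before that.
- door_hinge (a point): Hinge axis of the guard door, at its far end, 45 mm above the bench. Shut, the door runs from here along the dock's -x; the pale blue panel is 8 mm thick (mid-plane through the hinge), 102 mm long and reaches from 14 to 89 mm above the bench.
- breadboard: Bystander: white breadboard 80 x 55 x 9 mm; leave it alone. Origin: underside centre.
- meter: Bystander: red hand-held meter 150 x 75 x 35 mm; leave it alone. Origin: underside centre.
- mouse: Bystander: black computer mouse 100 x 60 x 32 mm; leave it alone. Origin: underside centre.
- driver: Bystander: screwdriver; leave it alone. Origin: underside, under the screwdriver.
- mug: Bystander: white mug, radius 40 mm, 90 mm high; leave it alone. Origin: underside centre.
- spool: Bystander: blue spool, radius 32 mm, 42 mm high; leave it alone. Origin: underside centre.
- jar: Bystander: amber jar, radius 28 mm, 70 mm high; leave it alone. Origin: underside centre.
Mind the look-alikes: they are no part of the job. Leave any pink or turquoise look-alike of the full0 alone.

How it is judged:
By the outcome, as a careful person would: the job done as asked, in the order asked, and still so for the second after the job is handed in, with the robot touching nothing.
Of fresh0, fresh1, fresh2 only 2 to 3 are there at a start; the rules pass over those that are not, and their reading is None.
Of full0, full1, full2 only 2 to 3 are there at a start; the rules pass over those that are not, and their reading is None.
At some moment in a run one of fresh0, fresh1, fresh2 may be knocked a few centimetres aside while the robot is not near it.
Once in a run the grip may slacken for a moment while it holds something.
It also fails if it takes over 210 s, if anything falls off the work surface, if the arm or the gripper's body presses on something with over 40 N, if the wrist force passes 120 N, or if a joint passes its speed limit or range.

## Working session

There is one attempt and no reset: what is moved stays moved. The work goes in short steps, Python scripts to look and compute and a tool call to move; the robot and the scene stay as the last step left them, time stands still between calls to the robot, and variables do not carry over. Pictures are saved under pics/ and viewed, about 12 in all and at most 16, crops included, and the job is handed in when it is done.

Besides the shell and the picture viewer there is one more tool, called in YAML: its name, and indented under it one key for each argument. apply_moves: Moves the arm, as the interface text tells. Its arguments: {"type":"object","properties":{"moves":{"type":"array","items":{"type":"array","items":{"type":"number"}}}},"required":["moves"]}

```bash
ls; mkdir -p pics; cat > h.py <<'E'
import numpy as np, cv2
from plant import manip
from scipy.spatial.transform import Rotation as R
def rot(q): return R.from_quat([q[1],q[2],q[3],q[0]]).as_matrix()
def cam(n):
    c=manip.calibration(n); 
    if n=="wrist":
        s=manip.state(); T=np.eye(4); T[:3,:3]=rot(s["tool_rot"]); T[:3,3]=s["tool_pos"]
        return np.array(c["mtx"]),T@np.array(c["T_tool_cam"])
    return np.array(c["mtx"]),np.array(c["T"])
def px2w(n,u,v,z,C=None):
    K,T=C or cam(n); d=T[:3,:3]@np.linalg.inv(K)@[u,v,1]; return T[:3,3]+d*(z-T[2,3])/d[2]
def w2px(n,p,C=None):
    K,T=C or cam(n); q=K@(T[:3,:3].T@(np.array(p)-T[:3,3])); return q[:2]/q[2]
def topdown(im,C,z,x0,x1,y0,y1,s=1000):
    # world-rectified: up = +x, left = +y ; s px per m
    K,T=C; W=int((y1-y0)*s);H=int((x1-x0)*s)
    src=np.float32([[0,0],[W,0],[W,H],[0,H]])
    wp=[[x1,y1,z],[x1,y0,z],[x0,y0,z],[x0,y1,z]]
    dst=np.float32([w2px("",p,C) for p in wp])
    M=cv2.getPerspectiveTransform(dst,src); return cv2.warpPerspective(im,M,(W,H))
E
python3 - <<'E'
from h import *
s=manip.state();print(s, manip.tcp_to_tips)
a=manip.grab_frame("scene");b=manip.grab_frame("side")
cv2.imwrite("pics/scene.png",a);cv2.imwrite("pics/side.png",b)
np.set_printoptions(precision=4,suppress=True)
for n in("scene","side"):print(manip.calibration(n))
print(manip.calibration("wrist"))
print(rot(s["tool_rot"]))
E
```

```text
pics
{'time': 0.0, 'joint_pos': array([-1.42000278e+00,  5.33628944e-02,  1.61429231e+00,  1.19060102e-05,
        1.47598262e+00, -1.19043316e-01]), 'joint_vel': array([ 0.00031868, -0.00100839, -0.00104747, -0.00144788,  0.00078032,
        0.00064056]), 'joint_efforts': array([-6.23722626e-04, -3.93680048e+01, -3.70178533e+01, -1.48786735e-04,
        7.01684869e-03,  8.21252058e-06]), 'tool_pos': array([ 0.16649865, -0.60181417,  0.24906024]), 'tool_rot': array([ 0.09510483, -0.09511941,  0.70140355, -0.69995745]), 'contact_force': array([-0.489838  ,  0.409002  ,  0.07730802]), 'ft_torque': array([0.00069553, 0.03929545, 0.00894859]), 'gripper_width': 0.9950187173392421} 0.019
{'mtx': array([[423.8289,   0.    , 277.5764],
       [  0.    , 423.8289, 210.1651],
       [  0.    ,   0.    ,   1.    ]]), 'T': array([[ 0.5722,  0.4404, -0.6919,  1.3065],
       [ 0.8199, -0.2863,  0.4958, -0.4695],
       [ 0.0203, -0.8509, -0.5249,  0.6937],
       [ 0.    ,  0.    ,  0.    ,  1.    ]])}
{'mtx': array([[406.2628,   0.    , 279.4411],
       [  0.    , 406.2628, 215.737 ],
       [  0.    ,   0.    ,   1.    ]]), 'T': array([[-0.9634, -0.1319,  0.2335,  0.2263],
       [-0.2682,  0.4648, -0.8438,  1.2235],
       [ 0.0027, -0.8755, -0.4832,  0.7621],
       [ 0.    ,  0.    ,  0.    ,  1.    ]])}
{'mtx': array([[300.5311,   0.    , 281.8833],
       [  0.    , 300.5311, 210.3345],
       [  0.    ,   0.    ,   1.    ]]), 'T_tool_cam': array([[ 0.0004,  0.9552,  0.2961, -0.0743],
       [ 0.0016, -0.2961,  0.9552, -0.122 ],
       [ 1.    ,  0.0001, -0.0016,  0.001 ],
       [ 0.    ,  0.    ,  0.    ,  1.    ]])}
[[-0.9638 -0.0003  0.2666]
 [-0.2666  0.002  -0.9638]
 [-0.0003 -1.     -0.002 ]]
```

View pics/scene.png

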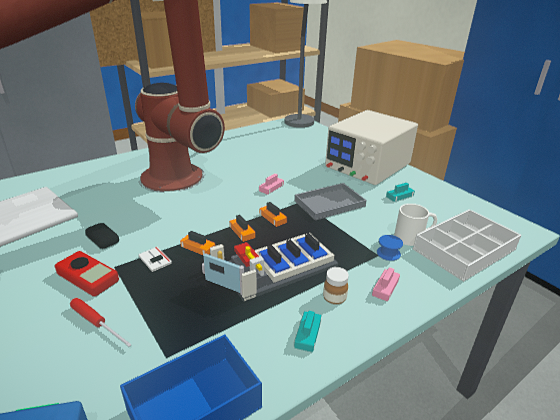

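View pics/side.png

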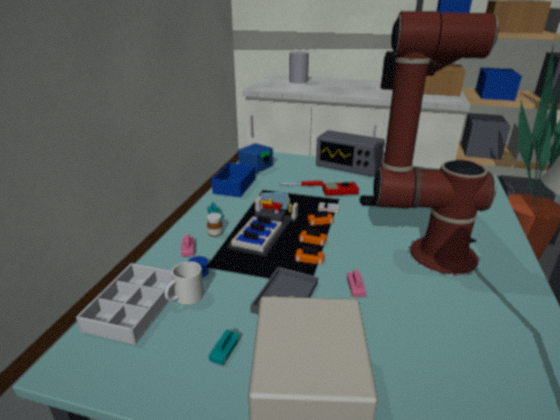

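Three blue packs sit in the dock (scene ~(272,255), (290,250), (310,243)), three orange lie in front ((198,243), (242,227), (272,213)), and the tray is at (330,201). Look-alikes to leave alone are pink (271,184), (386,284) and turquoise (400,190), (308,330). The blue spool (390,246) and blue boxes are not part of the job.

```bash
python3 - <<'E'
from h import *
np.set_printoptions(precision=3,suppress=True)
for u,v,z in [(272,255,.058),(290,250,.058),(310,243,.058),(198,240,.04),(242,224,.04),(272,210,.04),(330,203,.01),(245,250,.078),(230,272,.05)]: print(u,v,px2w("scene",u,v,z))
a=cv2.imread("pics/scene.png")
cv2.imwrite("pics/s2.png",cv2.resize(a[170:310,170:380],None,fx=3.8,fy=3.8,interpolation=cv2.INTER_CUBIC))
E
```

```text
272 255 [0.632 0.    0.058]
290 250 [0.64  0.049 0.058]
310 243 [0.644 0.109 0.058]
198 240 [ 0.453 -0.112  0.04 ]
242 224 [0.451 0.023 0.04 ]
272 210 [0.435 0.135 0.04 ]
330 203 [0.461 0.341 0.01 ]
245 250 [ 0.601 -0.057  0.078]
230 272 [ 0.623 -0.112  0.05 ]
```

View pics/s2.png

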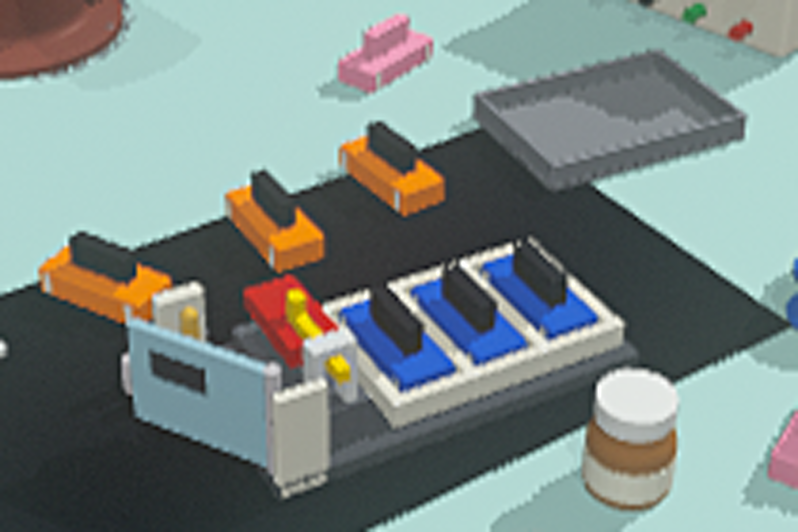

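apply_moves:
  moves:
    - [-1,0,-40,0,0,7.75,0]
    - [-1,0,-40,0,0,7.75,0]
    - [-1,-20,-6,-42,0,0,0]
    - [-1,-20,-6,-42,0,0,0]
    - [-1,-20,-6,-42,0,0,0]
    - [-1,-20,-6,-42,0,0,0]
    - [-1,-20,-6,-42,0,0,0]
    - [-1,-20,-6,-42,0,0,0]
    - [-1,-20,-6,-42,0,0,0]
    - [-1,-20,-6,-42,0,0,0]
    - [-1,-20,-6,-42,0,0,0]
    - [-1,-20,-6,-42,0,0,0]
    - [-1,-20,-6,-42,0,0,0]
    - [-1,-20,-6,-42,0,0,0]
    - [-1,-20,-6,-42,0,0,0]
    - [-1,-20,-6,-42,0,0,0]
    - [-1,0,0,0,0,0,0]
    - [-1,0,0,0,0,0,0]

```text
time: 1.9
tool_pos: [0.4471, -0.0136, 0.4138]
tool_rot: [-0.0, 0.001, -0.707, 0.707]
contact_force: [-0.3, 0.4, -1.2]
gripper_width: 1.0
```

```bash
python3 - <<'E'
from h import *
np.set_printoptions(precision=4,suppress=True)
s=manip.state();print(s["time"],s["tool_pos"],rot(s["tool_rot"]))
C=cam("wrist");a=manip.grab_frame("wrist");cv2.imwrite("pics/w1.png",a);np.savez("w1.npz",K=C[0],T=C[1])
print(C[1][:3,3])
cv2.imwrite("pics/w1b.png",cv2.resize(a,(800,600),interpolation=cv2.INTER_CUBIC))
E
```

```text
1.9 [ 0.4471 -0.0136  0.4138] [[-1.     -0.0011  0.0021]
 [-0.0021 -0.0002 -1.    ]
 [ 0.0011 -1.      0.0002]]
[ 0.5218 -0.0147  0.5357]
```

View pics/w1b.png

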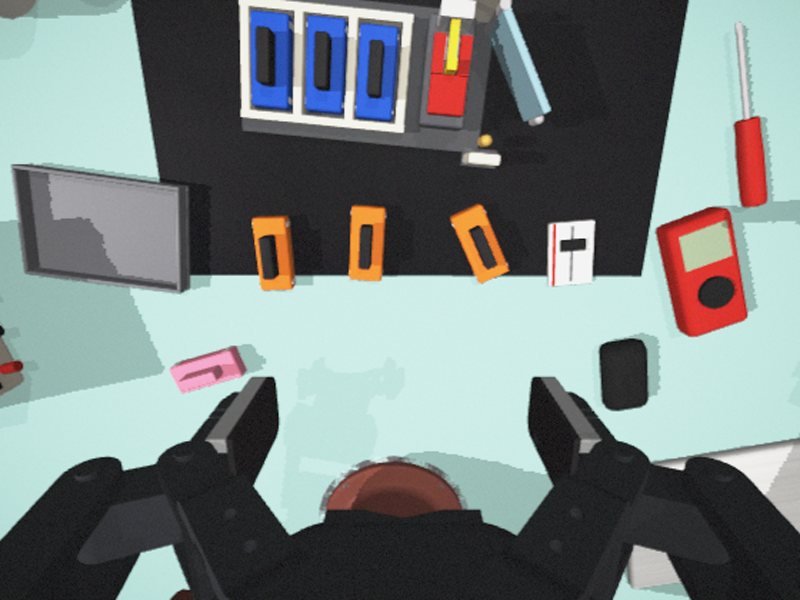

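The wrist view shows, in 800-px coordinates:
- Three blue packs at (271,60), (324,63) and (376,72).
- Three orange packs at (273,252), (366,243) and (479,243).
- The tray spans (12,165) to (188,292).
- The red pad is at (447,95), with the yellow tab at (454,45).
- The door is open, from (500,10) to (540,118).

The pink pack at (207,369) is a look-alike.

```bash
cat > fit.py <<'E'
from h import *
from scipy.optimize import minimize
def fit(mask,C,p0,z0,z1,L=.09,W=.04):
    ys,xs=np.nonzero(mask); h=cv2.convexHull(np.c_[xs,ys].astype(np.int32)); S=8
    def draw(pts):
        m=np.zeros(mask.shape,np.uint8);cv2.fillConvexPoly(m,cv2.convexHull(np.round(pts*S).astype(np.int32)),255,cv2.LINE_AA,3);return m/255.
    T=draw(h[:,0].astype(float))
    def cost(p):
        c,s=np.cos(p[2]),np.sin(p[2])
        pts=[w2px("",[p[0]+c*a*L/2-s*b*W/2,p[1]+s*a*L/2+c*b*W/2,z],C) for a in(-1,1) for b in(-1,1) for z in(z0,z1)]
        return np.abs(draw(np.array(pts))-T).sum()/T.sum()
    r=min((minimize(cost,[p0[0],p0[1],y],method="Nelder-Mead",options=dict(initial_simplex=np.array([[p0[0],p0[1],y],[p0[0]+.01,p0[1],y],[p0[0],p0[1]+.01,y],[p0[0],p0[1],y+.2]]))) for y in(-.4,0,.4)),key=lambda r:r.fun)
    return r.x,r.fun
def packs(im,C,col,z0,z1):
    hsv=cv2.cvtColor(im,cv2.COLOR_BGR2HSV)
    lo,hi=((8,150,120),(20,255,255)) if col=="o" else ((108,150,70),(125,255,255))
    m=cv2.morphologyEx(cv2.inRange(hsv,lo,hi),cv2.MORPH_OPEN,np.ones((3,3)))
    n,l,st,ce=cv2.connectedComponentsWithStats(m); out=[]
    for i in range(1,n):
        if st[i,4]>350:
            q=px2w("",*ce[i],z1,C); x,f=fit(l==i,C,q,z0,z1); out.append((x[0],x[1],np.degrees(x[2]),f,st[i,4]))
    return np.array(out)
E
python3 - <<'E'
from fit import *
np.set_printoptions(precision=4,suppress=True)
d=np.load("w1.npz");C=(d["K"],d["T"]);a=cv2.imread("pics/w1.png")
print(packs(a,C,"o",0,.022));print(packs(a,C,"b",.03,.034))
k=.7
for n,u,v,z in [("trayFL",12,165,.025),("FR",188,185,.025),("NR",187,292,.025),("NL",25,273,.025),("walls NL",240,118,.03),("NR",404,132,.03),("pad near L",428,114,.078),("near R",464,117,.078),("tab top",452,73,.094),("tab base",455,20,.094),("door free",540,116,.089),("door hinge",502,8,.089),("hpost",482,153,.06)]:
  print(n,px2w("",u*k,v*k,z,C))
E
```

```text
[[  0.4314  -0.1081  25.6828   0.052  957.    ]
 [  0.4319   0.0303  -4.3252   0.0627 947.    ]
 [  0.4189   0.1453   2.3529   0.1265 899.    ]]
[[   0.6266    0.1236   -5.5106    0.0392 1359.    ]
 [   0.6227    0.0671   -5.3458    0.0334 1352.    ]
 [   0.6157    0.0144   -5.0624    0.0544 1331.    ]]
trayFL [0.5229 0.4295 0.025 ]
FR [0.5013 0.2328 0.025 ]
NR [0.3731 0.2529 0.025 ]
NL [0.3969 0.4475 0.025 ]
walls NL [0.5722 0.1632 0.03  ]
NR [ 0.5582 -0.0155  0.03  ]
pad near L [ 0.5713 -0.039   0.078 ]
near R [ 0.5686 -0.0745  0.078 ]
tab top [ 0.6046 -0.0597  0.094 ]
tab base [ 0.6473 -0.0608  0.094 ]
door free [ 0.5685 -0.1461  0.089 ]
door hinge [ 0.6581 -0.1032  0.089 ]
hpost [ 0.5356 -0.0973  0.06  ]
```

```bash
cat > plan.py <<'E'
from h import *
np.set_printoptions(precision=1,suppress=True)
def plan(*wps):
    s=manip.state();p=np.array(s["tool_pos"]);M=rot(s["tool_rot"])
    print("t",round(s["time"],2),"p",np.round(p*1000,1),"w",round(s["gripper_width"],3))
    Rd=R.from_matrix(M)
    for x,y,z,yaw in wps:
        a=np.radians(yaw); G=np.array([[-np.cos(a),0,np.sin(a)],[-np.sin(a),0,-np.cos(a)],[0,-1,0]])
        rv=R.from_matrix(M.T@G).as_rotvec(degrees=True)
        d=G.T@(np.array([x,y,z])-p)*1000
        print("rot",rv,"then shift",d); M=G;p=np.array([x,y,z])
E
python3 - <<'E'
from plan import *
plan((.6266,.1236,.13,-5.4),(.6266,.1236,.057,-5.4),(.6266,.1236,.14,-5.4),(.4555,.394,.14,-7.5),(.4555,.394,.051,-7.5),(.4555,.394,.13,-7.5))
E
```

```text
t 1.95 p [446.8 -14.5 413.7] w 0.995
rot [-0.   5.4  0.1] then shift [-166.   283.7 -154.4]
rot [0. 0. 0.] then shift [ 0. 73.  0.]
rot [0. 0. 0.] then shift [  0. -83.   0.]
rot [0.  2.1 0. ] then shift [ 204.9    0.  -245.8]
rot [0. 0. 0.] then shift [ 0. 89.  0.]
rot [0. 0. 0.] then shift [  0. -79.   0.]
```

apply_moves:
  moves:
    - [0,0,0,0,0,5.4,0.1]
    - [0,-20.75,35.5,-19.3,0,0,0]
    - [0,-20.75,35.5,-19.3,0,0,0]
    - [0,-20.75,35.5,-19.3,0,0,0]
    - [0,-20.75,35.5,-19.3,0,0,0]
    - [0,-20.75,35.5,-19.3,0,0,0]
    - [0,-20.75,35.5,-19.3,0,0,0]
    - [0,-20.75,35.5,-19.3,0,0,0]
    - [0,-20.75,35.5,-19.3,0,0,0]
    - [0,0,0,0,0,0,0]
    - [0,0,0,0,0,0,0]

```text
time: 3.05
tool_pos: [0.6266, 0.1216, 0.1288]
tool_rot: [0.035, -0.034, -0.706, 0.707]
contact_force: [-0.7, -0.5, 0.7]
gripper_width: 0.501
```

```bash
python3 - <<'E'
from plan import *
plan((.6266,.1236,.057,-5.4))
C=cam("wrist");a=manip.grab_frame("wrist");cv2.imwrite("pics/w2.png",a);np.savez("w2.npz",K=C[0],T=C[1])
E
```

```text
t 3.05 p [626.6 121.6 128.8] w 0.501
rot [-0.1 -0.2  0.1] then shift [ 0.2 71.8 -2. ]
```

View pics/w2.png

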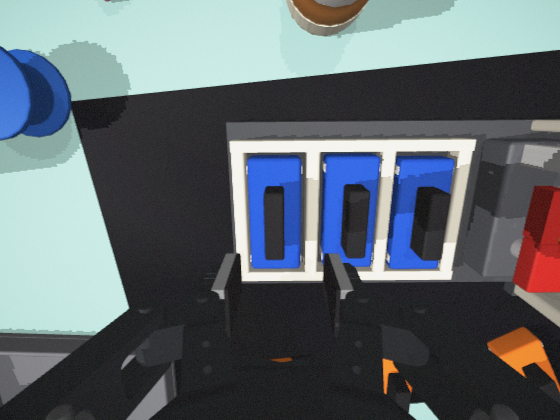

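The rib of the +y pack is at (275,222), lined up between the jaws. The frame of the pocket walls spans (231,141) to (475,141) at the far side.

```bash
python3 - <<'E'
from fit import *
np.set_printoptions(precision=4,suppress=True)
d=np.load("w2.npz");C=(d["K"],d["T"]);a=cv2.imread("pics/w2.png")
b=packs(a,C,"b",.03,.034);print(b)
for u,v,z in [(275,186,.058),(275,260,.058),(355,185,.058),(355,257,.058),(430,187,.058),(430,258,.058)]+[(231,141,.03),(475,141,.03),(453,280,.03),(241,282,.03)]:print(u,v,px2w("",u,v,z,C))
E
```

```text
[[   0.7264    0.3032  -74.826     0.1865 5139.    ]
 [   0.6262    0.0696   -5.1927    0.0649 3901.    ]
 [   0.6302    0.1255   -4.5499    0.0578 4339.    ]
 [   0.6189    0.0169   -5.1023    0.025  3977.    ]]
275 186 [0.6583 0.1218 0.058 ]
275 260 [0.605  0.1274 0.058 ]
355 185 [0.6538 0.0696 0.058 ]
355 257 [0.6019 0.0709 0.058 ]
430 187 [0.6477 0.0207 0.058 ]
430 258 [0.5959 0.0182 0.058 ]
231 141 [0.6879 0.1511 0.03  ]
475 141 [ 0.6709 -0.0231  0.03  ]
453 280 [ 0.5585 -0.0155  0.03  ]
241 282 [0.5737 0.1597 0.03  ]
```

apply_moves:
  moves:
    - [0,-2,24,-3,0,0,0]
    - [0,0,24,0,0,0,0]
    - [0,0,22,0,0,0,0]
    - [0,0,0,0,0,0,0]
    - [1,0,0,0,0,0,0]
    - [1,0,0,0,0,0,0]
    - [1,0,0,0,0,0,0]
    - [1,0,0,0,0,0,0]
    - [1,0,0,0,0,0,0]
    - [1,0,-20,0,0,0,0]
    - [1,0,-40,0,0,0,0]
    - [1,0,-35,0,0,0,0]
    - [1,0,0,0,0,0,0]

```text
time: 4.4
tool_pos: [0.6335, 0.1265, 0.1632]
tool_rot: [-0.028, 0.039, 0.707, -0.706]
contact_force: [0.6, 0.3, -0.8]
gripper_width: 0.14
```

```bash
python3 - <<'E'
from plan import *
plan((.4555,.394,.15,-7.5),(.4555,.394,.051,-7.5),(.4555,.394,.14,-7.5),(.627,.0697,.14,-5.3),(.627,.0697,.057,-5.3))
E
```

```text
t 4.4 p [633.5 126.5 163.2] w 0.14
rot [ 0.1  2.1 -0.8] then shift [ 211.4   13.2 -241.9]
rot [0. 0. 0.] then shift [ 0. 99.  0.]
rot [0. 0. 0.] then shift [  0. -89.   0.]
rot [ 0.  -2.2  0. ] then shift [-200.7    0.   307.1]
rot [0. 0. 0.] then shift [ 0. 83.  0.]
```

apply_moves:
  moves:
    - [1,0,0,0,0,2.1,-0.8]
    - [1,26.4,1,-30.2,0,0,0]
    - [1,26.4,1,-30.2,0,0,0]
    - [1,26.4,1,-30.2,0,0,0]
    - [1,26.4,1,-30.2,0,0,0]
    - [1,26.4,1,-30.2,0,0,0]
    - [1,26.4,1,-30.2,0,0,0]
    - [1,26.4,1,-30.2,0,0,0]
    - [1,26.4,1,-30.2,0,0,0]
    - [1,0,0,0,0,0,0]
    - [1,0,0,0,0,0,0]
    - [1,0,0,0,0,0,0]

```text
time: 5.6
tool_pos: [0.452, 0.3925, 0.1493]
tool_rot: [0.051, -0.042, -0.705, 0.706]
contact_force: [0.1, -1.1, -2.2]
gripper_width: 0.147
```

```bash
python3 - <<'E'
from plan import *
print(manip.state()["contact_force"])
plan((.4555,.394,.051,-7.5),(.4555,.394,.14,-7.5),(.627,.0697,.14,-5.3),(.627,.0697,.057,-5.3))
C=cam("wrist");a=manip.grab_frame("wrist");cv2.imwrite("pics/w3.png",a);np.savez("w3.npz",K=C[0],T=C[1])
E
```

```text
[ 0.1 -1.1 -2.2]
t 5.6 p [452.  392.5 149.3] w 0.147
rot [-0.1 -0.1  0.7] then shift [-3.3 98.3 -1.9]
rot [0. 0. 0.] then shift [  0. -89.   0.]
rot [ 0.  -2.2  0. ] then shift [-200.7    0.   307.1]
rot [0. 0. 0.] then shift [ 0. 83.  0.]
```

View pics/w3.png

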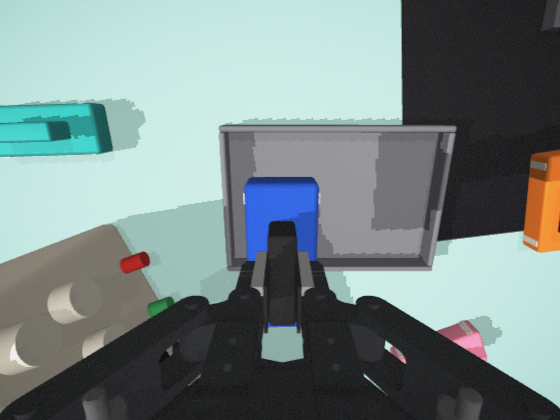

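The blue pack is held straight at (281,220). The tray rim corners are at (220,127), (455,127), (434,269) and (230,270).

```bash
python3 - <<'E'
from plan import *
np.set_printoptions(precision=4,suppress=True)
d=np.load("w3.npz");C=(d["K"],d["T"])
P=np.array([px2w("",u,v,.025,C) for u,v in[(220,127),(455,127),(434,269),(230,270)]]);print(P,P.mean(0))
E
```

```text
[[0.5234 0.4309 0.025 ]
 [0.4989 0.2475 0.025 ]
 [0.3741 0.2611 0.025 ]
 [0.3978 0.4465 0.025 ]] [0.4485 0.3465 0.025 ]
```

apply_moves:
  moves:
    - [1,-3,33,-5,0,0,0.7]
    - [1,0,33,0,0,0,0]
    - [1,0,20,0,0,0,0]
    - [1,0,8,0,0,0,0]
    - [1,0,4,0,0,0,0]
    - [1,0,0,0,0,0,0]
    - [0,0,0,0,0,0,0]
    - [0,0,0,0,0,0,0]
    - [0,0,0,0,0,0,0]
    - [0,0,-30,0,0,0,0]
    - [0,0,-40,0,0,0,0]
    - [0,0,-25,0,0,0,0]
    - [0,0,0,0,0,0,0]

```text
time: 6.95
tool_pos: [0.458, 0.3995, 0.1526]
tool_rot: [-0.044, 0.049, 0.708, -0.704]
contact_force: [0.8, 0.6, -0.4]
gripper_width: 0.496
```

```bash
python3 - <<'E'
from plan import *
print(manip.state()["contact_force"])
plan((.627,.0697,.14,-5.3),(.627,.0697,.057,-5.3))
E
```

```text
[ 0.8  0.6 -0.4]
t 6.95 p [458.  399.5 152.6] w 0.496
rot [ 0.3 -2.3 -0.4] then shift [-198.8   12.6  312.8]
rot [0. 0. 0.] then shift [ 0. 83.  0.]
```

apply_moves:
  moves:
    - [0,0,0,0,0.3,-2.3,-0.4]
    - [0,-22.1,1.4,34.8,0,0,0]
    - [0,-22.1,1.4,34.8,0,0,0]
    - [0,-22.1,1.4,34.8,0,0,0]
    - [0,-22.1,1.4,34.8,0,0,0]
    - [0,-22.1,1.4,34.8,0,0,0]
    - [0,-22.1,1.4,34.8,0,0,0]
    - [0,-22.1,1.4,34.8,0,0,0]
    - [0,-22.1,1.4,34.8,0,0,0]
    - [0,-22.1,1.4,34.8,0,0,0]
    - [0,0,0,0,0,0,0]
    - [0,0,0,0,0,0,0]

```text
time: 8.15
tool_pos: [0.6241, 0.0669, 0.1332]
tool_rot: [0.037, -0.03, -0.705, 0.708]
contact_force: [-0.4, 0.6, -0.0]
gripper_width: 0.499
```

```bash
python3 - <<'E'
from plan import *
plan((.627,.0697,.057,-5.3),(.627,.0697,.15,-5.3),(.4485,.345,.15,-7.3),(.4485,.345,.051,-7.3))
E
```

```text
t 8.15 p [624.1  66.9 133.2] w 0.499
rot [-0.3 -0.1  0.5] then shift [-2.6 76.2 -3.1]
rot [0. 0. 0.] then shift [  0. -93.   0.]
rot [0. 2. 0.] then shift [ 212.     0.  -250.4]
rot [0. 0. 0.] then shift [ 0. 99.  0.]
```

apply_moves:
  moves:
    - [0,-2.5,26,-3,-0.3,0,0.5]
    - [0,0,26,0,0,0,0]
    - [0,0,24,0,0,0,0]
    - [0,0,0,0,0,0,0]
    - [1,0,0,0,0,0,0]
    - [1,0,0,0,0,0,0]
    - [1,0,0,0,0,0,0]
    - [1,0,0,0,0,0,0]
    - [1,0,-20,0,0,0,0]
    - [1,0,-40,0,0,0,0]
    - [1,0,-35,0,0,1,0]
    - [1,26.5,0,-31,0,1,0]
    - [1,26.5,0,-31,0,0,0]
    - [1,26.5,0,-31,0,0,0]
    - [1,26.5,0,-31,0,0,0]
    - [1,26.5,0,-31,0,0,0]
    - [1,26.5,0,-31,0,0,0]
    - [1,26.5,0,-31,0,0,0]
    - [1,26.5,0,-31,0,0,0]
    - [1,0,0,0,0,0,0]

```text
time: 10.15
tool_pos: [0.4446, 0.3461, 0.1536]
tool_rot: [-0.043, 0.043, 0.706, -0.705]
contact_force: [0.2, -0.5, -2.2]
gripper_width: 0.141
```

```bash
python3 - <<'E'
from plan import *
print(manip.state()["contact_force"])
plan((.4485,.345,.051,-7.3),(.4485,.345,.15,-7.3),(.6205,.0175,.14,-5.3),(.6205,.0175,.057,-5.3))
C=cam("wrist");a=manip.grab_frame("wrist");cv2.imwrite("pics/w4.png",a);np.savez("w4.npz",K=C[0],T=C[1])
from fit import packs
np.set_printoptions(precision=3,suppress=True)
print(packs(a,C,"b",.03,.034))
E
```

```text
[ 0.2 -0.5 -2.2]
t 10.15 p [444.6 346.1 153.6] w 0.141
rot [ 0.1  0.4 -0. ] then shift [ -4.  102.6   0.6]
rot [0. 0. 0.] then shift [  0. -99.   0.]
rot [ 0. -2.  0.] then shift [-201.5   10.   310.2]
rot [0. 0. 0.] then shift [ 0. 83.  0.]
[[   0.464    0.363   66.692    0.536 7903.   ]]
```

apply_moves:
  moves:
    - [1,-4,34,0.6,0,0.4,0]
    - [1,0,34,0,0,0,0]
    - [1,0,22,0,0,0,0]
    - [1,0,8,0,0,0,0]
    - [1,0,4,0,0,0,0]
    - [1,0,0,0,0,0,0]
    - [0,0,0,0,0,0,0]
    - [0,0,0,0,0,0,0]
    - [0,0,0,0,0,0,0]
    - [0,0,-30,0,0,0,0]
    - [0,0,-40,0,0,0,0]
    - [0,0,-29,0,0,-2,0]

```text
time: 11.4
tool_pos: [0.4519, 0.3421, 0.1528]
tool_rot: [-0.033, 0.036, 0.707, -0.706]
contact_force: [0.1, 0.1, -0.3]
gripper_width: 0.499
```

apply_moves:
  moves:
    - [0,-25.2,1.2,38.8,0,0,0]
    - [0,-25.2,1.2,38.8,0,0,0]
    - [0,-25.2,1.2,38.8,0,0,0]
    - [0,-25.2,1.2,38.8,0,0,0]
    - [0,-25.2,1.2,38.8,0,0,0]
    - [0,-25.2,1.2,38.8,0,0,0]
    - [0,-25.2,1.2,38.8,0,0,0]
    - [0,-25.2,1.2,38.8,0,0,0]
    - [0,0,0,0,0,0,0]
    - [0,0,0,0,0,0,0]

```text
time: 12.4
tool_pos: [0.6216, 0.0122, 0.141]
tool_rot: [-0.035, 0.036, 0.706, -0.706]
contact_force: [-0.1, 0.5, -0.6]
gripper_width: 0.499
```

```bash
python3 - <<'E'
from plan import *
plan((.6205,.0175,.057,-5.3),(.6205,.0175,.15,-5.3),(.4415,.2915,.15,-7.3),(.4415,.2915,.051,-7.3))
E
```

```text
t 12.4 p [621.6  12.2 141. ] w 0.499
rot [ 0.  -0.5 -0.1] then shift [ 1.6 84.  -5.2]
rot [0. 0. 0.] then shift [  0. -93.   0.]
rot [0. 2. 0.] then shift [ 212.4    0.  -249. ]
rot [0. 0. 0.] then shift [ 0. 99.  0.]
```

apply_moves:
  moves:
    - [0,1.5,28,-5,0,0,0]
    - [0,0,28,0,0,0,0]
    - [0,0,28,0,0,0,0]
    - [0,0,0,0,0,0,0]
    - [1,0,0,0,0,0,0]
    - [1,0,0,0,0,0,0]
    - [1,0,0,0,0,0,0]
    - [1,0,0,0,0,0,0]
    - [1,0,-20,0,0,0,0]
    - [1,0,-40,0,0,0,0]
    - [1,0,-35,0,0,1,0]
    - [1,26.5,0,-31,0,1,0]
    - [1,26.5,0,-31,0,0,0]
    - [1,26.5,0,-31,0,0,0]
    - [1,26.5,0,-31,0,0,0]
    - [1,26.5,0,-31,0,0,0]
    - [1,26.5,0,-31,0,0,0]
    - [1,26.5,0,-31,0,0,0]
    - [1,26.5,0,-31,0,0,0]
    - [1,0,0,0,0,0,0]

```text
time: 14.4
tool_pos: [0.4397, 0.2954, 0.1518]
tool_rot: [-0.045, 0.045, 0.707, -0.705]
contact_force: [0.9, 0.0, -2.5]
gripper_width: 0.148
```

```bash
python3 - <<'E'
from plan import *
print(manip.state()["contact_force"])
plan((.4415,.2915,.051,-7.3),(.4415,.2915,.15,-7.3),(.5,.1,.3,-5.4))
C=cam("wrist");a=manip.grab_frame("wrist");cv2.imwrite("pics/w4.png",a)
E
```

```text
[ 0.9  0.  -2.5]
t 14.4 p [439.7 295.4 151.8] w 0.148
rot [ 0.2 -0.   0. ] then shift [ -2.3 100.8   3.6]
rot [0. 0. 0.] then shift [  0. -99.   0.]
rot [ 0.  -1.9  0. ] then shift [ -76.3 -150.   185.1]
```

View pics/w4.png

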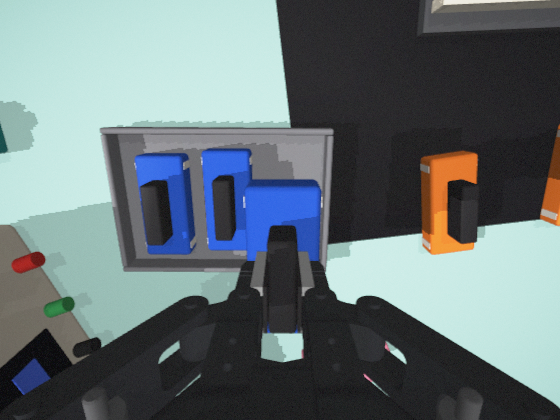

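Two blue packs lie flat in the tray at (165,203) and (227,200). The third is held over the free right-hand slot. I'll lower it, then rise to look at the dock and the orange packs.

apply_moves:
  moves:
    - [1,-2,34,2,0,0,0]
    - [1,0,34,0,0,0,0]
    - [1,0,21,0,0,0,0]
    - [1,0,8,0,0,0,0]
    - [1,0,4,0,0,0,0]
    - [1,0,0,0,0,0,0]
    - [0,0,0,0,0,0,0]
    - [0,0,0,0,0,0,0]
    - [0,0,0,0,0,0,0]
    - [0,0,-30,0,0,0,0]
    - [0,0,-40,0,0,0,0]
    - [0,0,-29,0,0,-2,0]
    - [0,-13,-25,39,0,0,0]
    - [0,-13,-25,39,0,0,0]
    - [0,-13,-25,39,0,0,0]
    - [0,-13,-25,39,0,0,0]
    - [0,-13,-25,39,0,0,0]
    - [0,0,0,0,0,0,0]
    - [0,0,0,0,0,0,0]

```text
time: 16.35
tool_pos: [0.4901, 0.0886, 0.2757]
tool_rot: [-0.034, 0.037, 0.706, -0.706]
contact_force: [-0.2, -0.0, 0.1]
gripper_width: 0.502
```

```bash
python3 - <<'E'
from plan import *
from fit import packs
plan((.5,.1,.3,-5.4))
C=cam("wrist");a=manip.grab_frame("wrist");cv2.imwrite("pics/w5.png",a);np.savez("w5.npz",K=C[0],T=C[1])
np.set_printoptions(precision=4,suppress=True)
print(packs(a,C,"o",0,.022));print(packs(a,C,"b",.005,.027))
cv2.imwrite("pics/w5b.png",cv2.resize(a,(800,600),interpolation=cv2.INTER_CUBIC))
E
```

```text
t 16.35 p [490.1  88.6 275.7] w 0.502
rot [ 0.1 -0.4 -0.2] then shift [ -8.8 -24.3 -12.3]
[[   0.4311   -0.1078   26.8646    0.0878 1590.    ]
 [   0.4323    0.0301   -2.0171    0.0967 1535.    ]
 [   0.4189    0.1456   -0.1468    0.1159 1365.    ]]
[[   0.4485    0.3409  -10.8306    0.1395 1607.    ]
 [   0.4517    0.3959  -10.6091    0.1645 1690.    ]
 [   0.4412    0.2889  -11.1052    0.15   1496.    ]]
```

View pics/w5b.png

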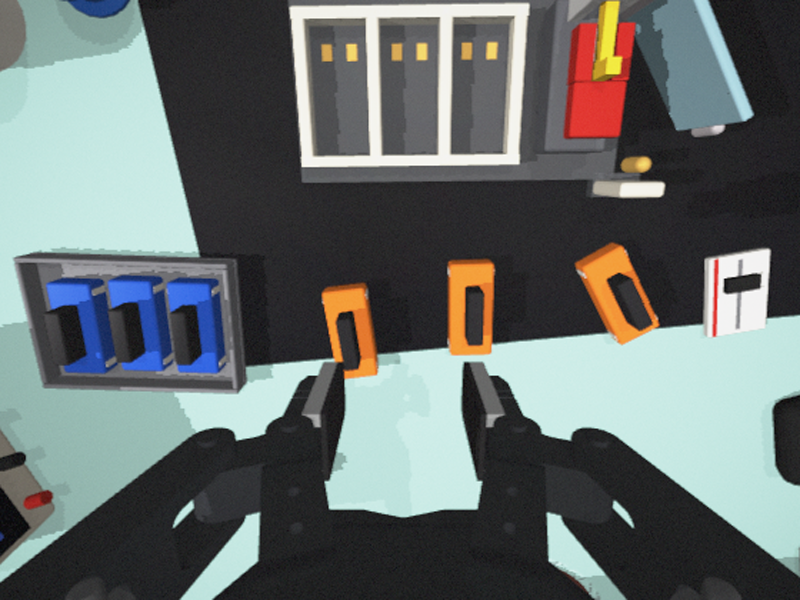

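All three blue packs lie flat in the tray, at (80,323), (137,322) and (194,325). The pockets are empty, with the frame's outer corners at (290,5), (529,3), (519,164) and (303,166). The orange packs haven't moved.

```bash
python3 - <<'E'
from h import *
np.set_printoptions(precision=4,suppress=True)
d=np.load("w5.npz");C=(d["K"],d["T"]);k=.7
def q(n,L,z): 
  P=np.array([px2w("",u*k,v*k,z,C) for u,v in L]);print(n,P[:,:2].tolist().__repr__(),P.mean(0),np.linalg.norm(P-np.roll(P,1,0),axis=1))
q("frame",[(290,5),(529,3),(519,164),(303,166)],.03)
q("p+",[(304,19),(367,19),(370,156),(312,156)],.03)
q("p0",[(379,19),(439,19),(441,156),(383,156)],.03)
q("p-",[(452,19),(515,17),(510,156),(452,156)],.03)
for u,v in [(348,310),(346,370),(475,290),(474,344),(616,280),(642,323)]: print(u,v,px2w("",u*k,v*k,.046,C))
for u,v,z in [(597,110,.078),(567,136,.078),(620,138,.078),(607,78,.094)]: print(u,v,px2w("",u*k,v*k,z,C))
a=cv2.imread("pics/w5.png")
cv2.imwrite("pics/c5.png",np.hstack([cv2.resize(a[0:125,195:395],None,fx=4,fy=4,interpolation=cv2.INTER_CUBIC)]))
E
```

```text
frame [[0.6876422148794472, 0.1517665275850995], [0.6709900799755508, -0.024194163598646498], [0.5580497795695396, -0.014392386828932652], [0.5742794958202272, 0.16135998015619707]] [0.6227 0.0686 0.03  ] [0.1138 0.1767 0.1134 0.1765]
p+ [[0.6776729403418565, 0.14296539531853902], [0.6729058965694996, 0.09617055783181976], [0.5764540756763853, 0.10586238322593293], [0.5812058991965919, 0.15277124365778594]] [0.6271 0.1244 0.03  ] [0.097  0.047  0.0969 0.0471]
p0 [[0.6719981851379454, 0.08726016997871769], [0.6674610522905675, 0.04272221220290187], [0.5706407492406776, 0.048474620978913203], [0.5753893707408689, 0.0953518718382806]] [0.6214 0.0685 0.03  ] [0.0969 0.0448 0.097  0.0471]
p- [[0.6664783196110928, 0.033075391610320665], [0.6630182725375772, -0.013690740986400357], [0.5649949307148143, -0.0072595434165223655], [0.5697404434927869, 0.03958701888379863]] [0.6161 0.0129 0.03  ] [0.097  0.0469 0.0982 0.0471]
348 310 [0.4527 0.1391 0.046 ]
346 370 [0.3963 0.1488 0.046 ]
475 290 [0.4596 0.0291 0.046 ]
474 344 [0.4101 0.0326 0.046 ]
616 280 [ 0.4565 -0.0897  0.046 ]
642 323 [ 0.4153 -0.1139  0.046 ]
597 110 [ 0.5888 -0.056   0.078 ]
567 136 [ 0.5741 -0.0358  0.078 ]
620 138 [ 0.5691 -0.0726  0.078 ]
607 78 [ 0.6059 -0.055   0.094 ]
```

View pics/c5.png

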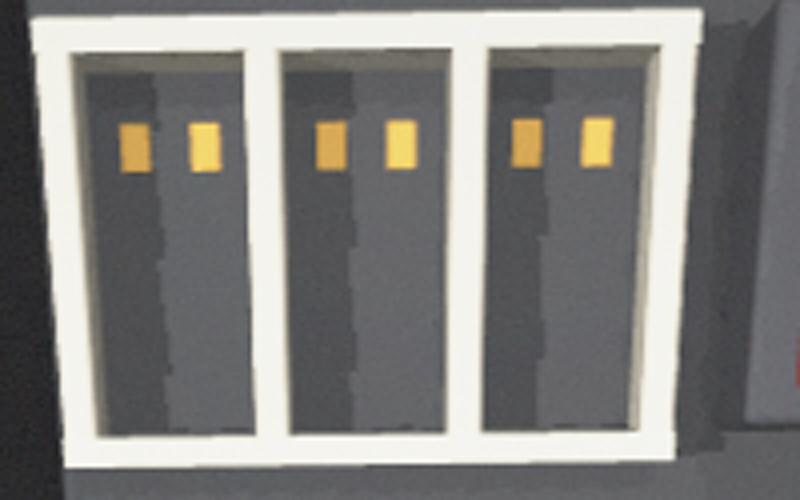

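```bash
python3 - <<'E'
from plan import *
plan((.40,.03,.18,-3))
E
```

```text
t 16.4 p [489.4  89.3 274.4] w 0.502
rot [ 0.  -2.7 -0.1] then shift [86.2 94.4 63.9]
```

apply_moves:
  moves:
    - [0,0,0,0,0,-2.7,-0.1]
    - [0,28.7,31.5,21.3,0,0,0]
    - [0,28.7,31.5,21.3,0,0,0]
    - [0,28.7,31.5,21.3,0,0,0]
    - [0,0,0,0,0,0,0]
    - [0,0,0,0,0,0,0]
    - [0,0,0,0,0,0,0]

```text
time: 17.1
tool_pos: [0.4015, 0.0305, 0.1817]
tool_rot: [-0.017, 0.018, 0.707, -0.707]
contact_force: [0.0, 1.2, 0.3]
gripper_width: 0.497
```

```bash
cat > look.py <<'E'
from plan import *
from fit import packs
import sys
plan()
C=cam("wrist");a=manip.grab_frame("wrist");n=sys.argv[1];cv2.imwrite(f"pics/{n}.png",a);np.savez(n+".npz",K=C[0],T=C[1])
np.set_printoptions(precision=4,suppress=True)
print(packs(a,C,"o",0,.022))
E
python3 look.py w6
```

```text
t 17.1 p [401.5  30.5 181.7] w 0.497
[[   0.4312   -0.1076   26.8762    0.0855 3081.    ]
 [   0.4327    0.0297   -4.1568    0.0415 3131.    ]
 [   0.4197    0.1446    0.6276    0.1105 2693.    ]]
```

View pics/w6.png

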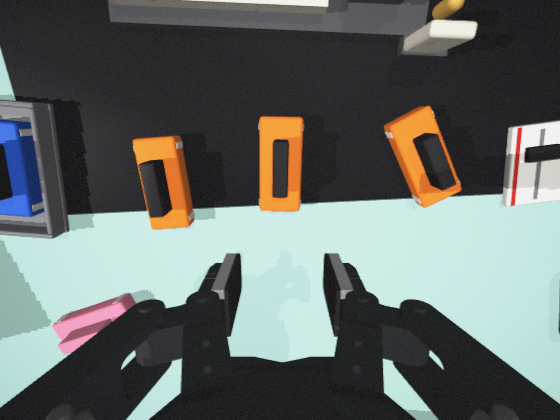

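The middle orange pack is at (281,164) and reads clean. I'll pick it first for the middle pocket.

```bash
python3 - <<'E'
from plan import *
plan((.4327,.0297,.10,-4.2),(.4327,.0297,.045,-4.2),(.4327,.0297,.14,-4.2),(.6222,.0686,.14,-5.3))
E
```

```text
t 17.15 p [402.   30.4 182.4] w 0.5
rot [ 0.   1.4 -0.2] then shift [-30.6  82.4  -1.5]
rot [0. 0. 0.] then shift [ 0. 55.  0.]
rot [0. 0. 0.] then shift [  0. -95.   0.]
rot [0.  1.1 0. ] then shift [-185.1    0.   -56.2]
```

apply_moves:
  moves:
    - [0,0,0,0,0,1.4,-0.2]
    - [0,-15.3,41,-0.8,0,0,0]
    - [0,-15.3,41,-0.7,0,0,0]
    - [0,0,0,0,0,0,0]
    - [0,0,30,0,0,0,0]
    - [0,0,25,0,0,0,0]
    - [0,0,0,0,0,0,0]
    - [1,0,0,0,0,0,0]
    - [1,0,0,0,0,0,0]
    - [1,0,0,0,0,0,0]
    - [1,0,0,0,0,0,0]
    - [1,0,-20,0,0,0,0]
    - [1,0,-40,0,0,0,0]
    - [1,0,-35,0,0,1.1,0]
    - [1,-37,0,-11.2,0,0,0]
    - [1,-37,0,-11.2,0,0,0]
    - [1,-37,0,-11.2,0,0,0]
    - [1,-37,0,-11.2,0,0,0]
    - [1,-37,0,-11.2,0,0,0]
    - [1,0,0,0,0,0,0]

```text
time: 19.15
tool_pos: [0.6235, 0.0675, 0.1372]
tool_rot: [-0.034, 0.033, 0.706, -0.706]
contact_force: [-0.3, -0.9, -2.2]
gripper_width: 0.153
```

apply_moves:
  moves:
    - [1,0,0,0,0,0,0]
    - [1,0,0,0,0,0,0]

```text
time: 19.35
tool_pos: [0.6193, 0.067, 0.1375]
tool_rot: [0.035, -0.032, -0.706, 0.706]
contact_force: [-0.6, 0.9, -2.3]
gripper_width: 0.148
```

```bash
python3 - <<'E'
from plan import *
s=manip.state();print(s["contact_force"])
plan((.6222,.0686,.057,-5.3))
C=cam("wrist");a=manip.grab_frame("wrist");cv2.imwrite("pics/w7.png",a);np.savez("w7.npz",K=C[0],T=C[1],p=s["tool_pos"],q=s["tool_rot"])
E
```

```text
[-0.6  0.9 -2.3]
t 19.35 p [619.3  67.  137.5] w 0.148
rot [-0.  -0.1  0.3] then shift [-2.7 80.5 -1.9]
```

View pics/w7.png

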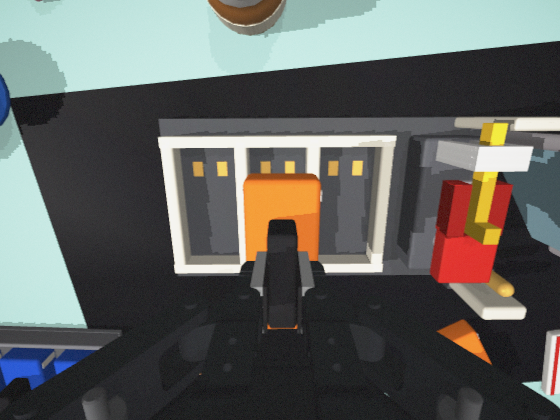

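The held pack's far edge is at row ~176, and its rib's far end is at (282,221). The frame corners are at (160,137), (396,136), (384,271) and (175,273).

```bash
cat > held.py <<'E'
from h import *
import sys
np.set_printoptions(precision=4,suppress=True)
d=np.load(sys.argv[1]+".npz");C=(d["K"],d["T"]);Rm=rot(d["q"]);zb=d["p"][2]-.045
for u,v,h in eval(sys.argv[2]): print(h,(Rm.T@(px2w("",u,v,zb+h,C)-d["p"]))*1000)
if len(sys.argv)>3:
  P=np.array([px2w("",u,v,.03,C) for u,v in eval(sys.argv[3])]);print(P,P.mean(0))
E
python3 held.py w7 "[(282,176,.022),(246,180,.022),(319,180,.022),(282,221,.046)]" "[(160,137),(396,136),(384,271),(175,273)]"
```

```text
0.022 [-47.3144  22.7815   1.2552]
0.022 [-45.3386  22.7841 -16.3506]
0.022 [-45.3308  22.7974  19.3449]
0.046 [-32.4853  -1.1501   1.2724]
[[ 0.6876  0.1502  0.03  ]
 [ 0.6717 -0.0241  0.03  ]
 [ 0.5599 -0.016   0.03  ]
 [ 0.5749  0.162   0.03  ]] [0.6235 0.068  0.03  ]
```

apply_moves:
  moves:
    - [1,-2,20,-2,0,0,0.3]
    - [1,0,20,0,0,0,0]
    - [1,0,15,0,0,0,0]
    - [1,0,8,0,0,0,0]
    - [1,0,6,0,0,0,0]
    - [1,0,6,0,0,0,0]
    - [1,0,3,0,0,0,0]
    - [1,0,0,0,0,0,0]

```text
time: 20.2
tool_pos: [0.6225, 0.0689, 0.0596]
tool_rot: [0.033, -0.034, -0.706, 0.706]
contact_force: [-0.6, -0.1, -2.4]
gripper_width: 0.146
```

apply_moves:
  moves:
    - [1,0,2,0,0,0,0]
    - [1,0,1,0,0,0,0]
    - [0,0,0,0,0,0,0]
    - [0,0,0,0,0,0,0]
    - [0,0,0,0,0,0,0]
    - [0,0,-30,0,0,0,0]
    - [0,0,-40,0,0,0,0]
    - [0,40,-20,0,0,0,0]
    - [0,40,0,-10,0,0,0]
    - [0,40,0,-20,0,0,0]
    - [0,40,0,-20,0,0,0]
    - [0,35,0,-10,0,-5,0]
    - [0,0,0,0,0,0,0]
    - [0,0,0,0,0,0,0]

```text
time: 21.6
tool_pos: [0.4337, 0.1474, 0.1465]
tool_rot: [0.001, -0.004, -0.707, 0.707]
contact_force: [0.6, -0.8, 0.7]
gripper_width: 0.502
```

```bash
python3 look.py w8
```

```text
t 21.6 p [433.7 147.4 146.5] w 0.502
[[   0.6284    0.065    -3.6131    0.0887  928.    ]
 [   0.4314   -0.1094   25.0182    0.0798 1545.    ]
 [   0.4194    0.1452    1.43      0.0615 3397.    ]]
```

View pics/w8.png

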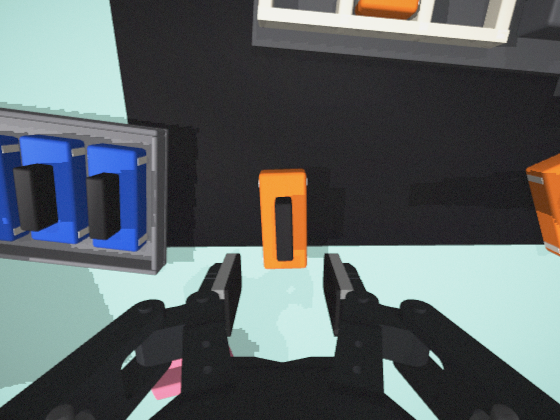

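The left orange pack is at (284,219), clean, between the jaws. The first placed pack is visible in the middle pocket at (388,5).

```bash
python3 - <<'E'
from plan import *
plan((.4194,.1452,.045,1.8),(.4194,.1452,.14,1.8),(.6265,.1244,.14,-5.3))
E
```

```text
t 21.65 p [434.5 147.2 146.8] w 0.501
rot [-0.  -2.3 -0.2] then shift [ 15.1 101.8   1.5]
rot [0. 0. 0.] then shift [  0. -95.   0.]
rot [0.  7.1 0. ] then shift [-208.1    0.     1.6]
```

apply_moves:
  moves:
    - [0,0,0,0,0,-2.3,-0.2]
    - [0,15,35,1.5,0,0,0]
    - [0,0,35,0,0,0,0]
    - [0,0,32,0,0,0,0]
    - [0,0,0,0,0,0,0]
    - [1,0,0,0,0,0,0]
    - [1,0,0,0,0,0,0]
    - [1,0,0,0,0,0,0]
    - [1,0,0,0,0,0,0]
    - [1,0,-20,0,0,0,0]
    - [1,0,-40,0,0,0,0]
    - [1,0,-35,0,0,7.1,0]
    - [1,-41.6,0,0.3,0,0,0]
    - [1,-41.6,0,0.3,0,0,0]
    - [1,-41.6,0,0.3,0,0,0]
    - [1,-41.6,0,0.3,0,0,0]
    - [1,-41.6,0,0.3,0,0,0]
    - [1,0,0,0,0,0,0]
    - [1,0,0,0,0,0,0]
    - [1,0,0,0,0,0,0]

```text
time: 23.65
tool_pos: [0.6249, 0.1249, 0.1387]
tool_rot: [0.033, -0.031, -0.706, 0.707]
contact_force: [-0.0, 1.5, -1.7]
gripper_width: 0.145
```

```bash
cat > heldauto.py <<'E'
from plan import *
import sys
s=manip.state();print(s["contact_force"])
C=cam("wrist");a=manip.grab_frame("wrist");n=sys.argv[1];cv2.imwrite(f"pics/{n}.png",a)
np.savez(n,K=C[0],T=C[1],p=s["tool_pos"],q=s["tool_rot"])
hsv=cv2.cvtColor(a,cv2.COLOR_BGR2HSV);m=cv2.inRange(hsv,(5,150,90),(20,255,255))
for u in (255,265,282,300,310): 
    r=np.nonzero(m[140:260,u])[0]; print(u,r[0]+140 if len(r) else None,end="; ")
row=np.nonzero(m[190])[0]; row=row[(row>220)&(row<345)]; print("row190",row.min(),row.max())
print("other oranges")
from fit import packs
np.set_printoptions(precision=4,suppress=True);print(packs(a,C,"o",0,.022))
plan(eval(sys.argv[2]))
E
python3 heldauto.py w9 "(.6265,.1244,.057,-5.3)"
python3 - <<'E'
import cv2,numpy as np
a=cv2.imread("pics/w7.png");hsv=cv2.cvtColor(a,cv2.COLOR_BGR2HSV);m=cv2.inRange(hsv,(5,150,90),(20,255,255))
print([np.nonzero(m[140:260,u])[0][0]+140 for u in(255,265,282,300,310)])
E
```

```text
[-0.   1.5 -1.7]
255 175; 265 162; 282 175; 300 175; 310 175; row190 244 344
other oranges
[[   0.6206    0.0658   -5.3798    0.0342 3895.    ]
 [   0.6175    0.1241   15.8918    0.3658 5030.    ]
 [   0.436    -0.1132   39.6175    0.4567 2075.    ]]
t 23.7 p [624.8 124.9 138.9] w 0.147
rot [-0.0311  0.0847  0.1504] then shift [-1.7838 81.8943  0.3633]
[np.int64(173), np.int64(162), np.int64(174), np.int64(174), np.int64(174)]
```

apply_moves:
  moves:
    - [1,-1.8,20,0.4,0,0,0]
    - [1,0,20,0,0,0,0]
    - [1,0,15,0,0,0,0]
    - [1,0,10,0,0,0,0]
    - [1,0,8,0,0,0,0]
    - [1,0,5,0,0,0,0]
    - [1,0,4,0,0,0,0]
    - [1,0,0,0,0,0,0]
    - [1,0,0,0,0,0,0]

```text
time: 24.6
tool_pos: [0.6284, 0.1242, 0.0586]
tool_rot: [0.032, -0.032, -0.706, 0.706]
contact_force: [-2.5, 0.4, 5.6]
gripper_width: 0.147
```

apply_moves:
  moves:
    - [0,0,0,0,0,0,0]
    - [0,0,0,0,0,0,0]
    - [0,0,0,0,0,0,0]
    - [0,0,-30,0,0,0,0]
    - [0,0,-40,0,0,0,0]
    - [0,30,-20,40,0,0,0]
    - [0,30,0,40,0,0,0]
    - [0,30,0,40,0,0,0]
    - [0,30,0,40,0,-8,0]
    - [0,25,0,30,0,-8,0]
    - [0,0,0,0,0,-8,0]
    - [0,0,0,0,0,0,0]
    - [0,0,0,0,0,0,0]
    - [0,0,0,0,0,0,0]

```text
time: 26.0
tool_pos: [0.4732, -0.052, 0.1459]
tool_rot: [0.114, -0.115, 0.698, -0.698]
contact_force: [0.1, -1.1, 0.2]
gripper_width: 0.501
```

```bash
python3 look.py w10;  python3 - <<'E'
from plan import *
plan((.40,-.115,.15,20))
E
```

```text
t 26.0 p [473.2 -52.  145.9] w 0.501
[[   0.6261    0.0751   -5.7461    0.0428 1335.    ]
 [   0.4313   -0.1084   26.2       0.2287 2463.    ]]
t 26.05 p [473.2 -52.  145.8] w 0.502
rot [ 0.  -1.3  0.1] then shift [90.3 -4.2 34.2]
```

apply_moves:
  moves:
    - [0,0,0,0,0,-7.3,0]
    - [0,27,0,13,0,0,0]
    - [0,27,0,13,0,0,0]
    - [0,26,0,12,0,0,0]
    - [0,0,0,0,0,0,0]
    - [0,0,0,0,0,0,0]
    - [0,0,0,0,0,0,0]

```text
time: 26.75
tool_pos: [0.4181, -0.1211, 0.1461]
tool_rot: [0.159, -0.16, 0.689, -0.689]
contact_force: [0.5, 0.6, -0.7]
gripper_width: 0.5
```

```bash
python3 look.py w11;  python3 - <<'E'
from plan import *
plan((.431,-.108,.045,26),(.431,-.108,.16,26),(.616,.0128,.16,-5.3))
a=cv2.imread("pics/w11.png");b=cv2.imread("pics/w10.png")
cv2.imwrite("pics/m.png",np.hstack([a[50:330,100:460],b[0:280,:360]]))
E
```

```text
t 26.75 p [ 418.1 -121.1  146.1] w 0.5
[[   0.4317   -0.1087   25.6595    0.0479 3776.    ]]
t 26.8 p [ 418. -121.  146.] w 0.503
rot [0.  0.1 0.1] then shift [-17.4 101.   -6. ]
rot [0. 0. 0.] then shift [   0. -115.    0.]
rot [ 0.  31.3  0. ] then shift [-173.1    0.  -137.4]
```

View pics/m.png

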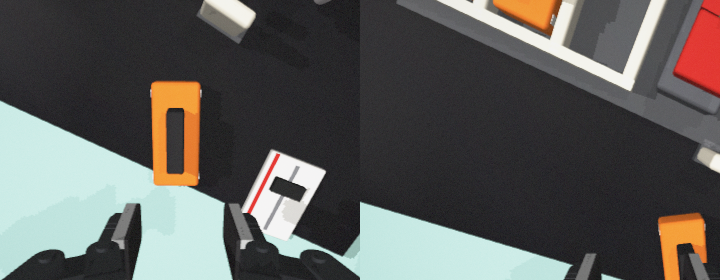

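The third orange pack is clean at (175,133) of the left crop, clear of the breadboard.

apply_moves:
  moves:
    - [0,-17.5,35,-6.5,0,0,0]
    - [0,0,35,0,0,0,0]
    - [0,0,31,0,0,0,0]
    - [0,0,0,0,0,0,0]
    - [1,0,0,0,0,0,0]
    - [1,0,0,0,0,0,0]
    - [1,0,0,0,0,0,0]
    - [1,0,0,0,0,0,0]
    - [1,0,-20,0,0,0,0]
    - [1,0,-30,0,0,7.8,0]
    - [1,0,-30,0,0,7.8,0]
    - [1,0,-20,0,0,7.8,0]
    - [1,0,-15,0,0,7.9,0]
    - [1,-34.6,0,-27.5,0,0,0]
    - [1,-34.6,0,-27.5,0,0,0]
    - [1,-34.6,0,-27.5,0,0,0]
    - [1,-34.6,0,-27.5,0,0,0]
    - [1,-34.6,0,-27.5,0,0,0]
    - [1,0,10,0,0,0,0]
    - [1,0,10,0,0,0,0]

```text
time: 28.8
tool_pos: [0.6153, 0.0132, 0.1386]
tool_rot: [0.033, -0.031, -0.706, 0.707]
contact_force: [0.1, -0.4, -2.7]
gripper_width: 0.146
```

apply_moves:
  moves:
    - [1,0,0,0,0,0,0]

```text
time: 28.9
tool_pos: [0.6128, 0.0125, 0.1364]
tool_rot: [0.036, -0.03, -0.706, 0.706]
contact_force: [-0.3, 0.0, -4.5]
gripper_width: 0.145
```

```bash
python3 heldauto.py w12 "(.616,.0128,.057,-5.3)"
```

```text
[-0.3  0.  -4.5]
255 171; 265 160; 282 172; 300 172; 310 172; row190 221 320
other oranges
[[   0.6208    0.0712   -5.3534    0.0154 3952.    ]
 [   0.6252    0.1287   -5.4342    0.1133 3734.    ]
 [   0.6072    0.0113   14.7161    0.3587 5184.    ]]
t 28.95 p [613.2  12.3 137.6] w 0.145
rot [-0.0391 -0.0532  0.3387] then shift [-2.6908 80.5583 -0.7994]
```

apply_moves:
  moves:
    - [1,-1.8,20,-0.8,0,0,0.3]
    - [1,0,20,0,0,0,0]
    - [1,0,15,0,0,0,0]
    - [1,0,10,0,0,0,0]
    - [1,0,8,0,0,0,0]
    - [1,0,5,0,0,0,0]
    - [1,0,2,0,0,0,0]
    - [1,0,0,0,0,0,0]
    - [1,0,0,0,0,0,0]

```text
time: 29.85
tool_pos: [0.6179, 0.0133, 0.0602]
tool_rot: [0.031, -0.034, -0.706, 0.707]
contact_force: [-0.6, 0.2, -2.3]
gripper_width: 0.145
```

Lower 2 mm more, release, and rise to a viewing pose over the dock and plunger.

apply_moves:
  moves:
    - [1,0,2,0,0,0,0]
    - [1,0,1,0,0,0,0]
    - [0,0,0,0,0,0,0]
    - [0,0,0,0,0,0,0]
    - [0,0,0,0,0,0,0]
    - [0,0,-30,0,0,0,0]
    - [0,0,-40,0,0,0,0]
    - [0,30,-40,15,0,0,0]
    - [1,30,-15,15,0,0,0]
    - [1,15,0,10,0,0,0]
    - [1,0,0,0,0,0,0]
    - [1,0,0,0,0,0,0]
    - [1,0,0,0,0,0,0]

```text
time: 31.15
tool_pos: [0.5403, -0.0187, 0.1791]
tool_rot: [0.032, -0.034, -0.706, 0.706]
contact_force: [0.2, 0.6, 0.1]
gripper_width: -0.001
```

```bash
python3 - <<'E'
from plan import *
plan()
C=cam("wrist");a=manip.grab_frame("wrist");cv2.imwrite("pics/w13.png",a);np.savez("w13.npz",K=C[0],T=C[1])
cv2.imwrite("pics/w13b.png",cv2.resize(a[20:300,100:],None,fx=1.74,fy=1.74,interpolation=cv2.INTER_CUBIC))
from fit import packs
np.set_printoptions(precision=4,suppress=True);print(packs(a,C,"o",.028,.034))
E
```

```text
t 31.15 p [540.3 -18.7 179.1] w -0.001
[[   0.6183    0.0116   -5.3487    0.0503 3788.    ]
 [   0.622     0.0665   -4.9458    0.0447 3502.    ]
 [   0.6265    0.1215   -5.2369    0.0606 3390.    ]]
```

View pics/w13b.png

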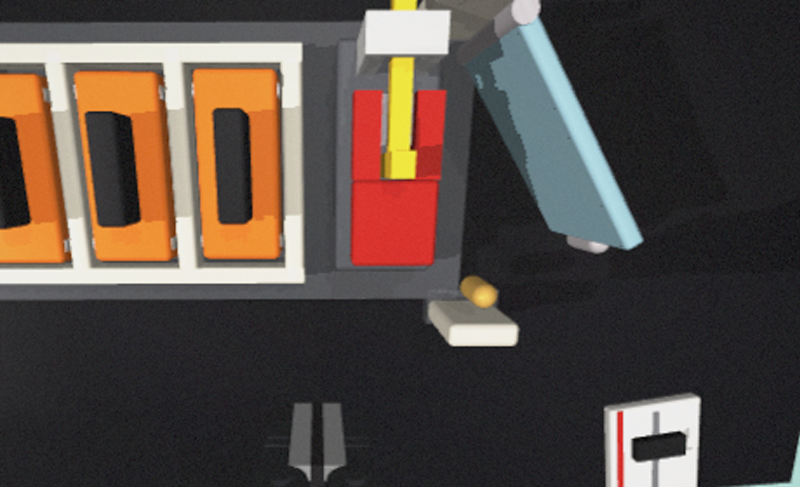

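All three orange packs sit in their pockets. The red pad's solid part has crop corners (352,181), (440,181), (434,264) and (352,264). The yellow tab's near face is at (400,178).

```bash
python3 - <<'E'
from plan import *
d=np.load("w13.npz");C=(d["K"],d["T"])
f=lambda u,v,z:px2w("",u/1.74+100,v/1.74+20,z,C)
print(np.round([f(352,181,.078),f(440,181,.078),f(434,264,.078),f(352,264,.078)],4))
P=np.mean([f(352,181,.078),f(440,181,.078),f(434,264,.078),f(352,264,.078)],0);print(np.round(P,4))
print("tab",np.round([f(386,176,.094),f(415,176,.094)],4))
print("bridge near top",np.round(f(400,55,.094),4))
print("door free top",np.round([f(628,246,.089),f(641,239,.089)],4),"hinge",np.round([f(520,22,.089),f(540,22,.089)],4),"latch post",np.round([f(450,345,.06),f(517,345,.06),f(478,295,.06)],4))
ax=np.array([np.cos(np.radians(-5.3)),np.sin(np.radians(-5.3)),0])
q=P-ax*.006
plan((q[0],q[1],.12,-5.3),(q[0],q[1],.098,-5.3))
E
```

```text
[[ 0.6 -0.   0.1]
 [ 0.6 -0.1  0.1]
 [ 0.6 -0.1  0.1]
 [ 0.6 -0.   0.1]]
[ 0.6 -0.1  0.1]
tab [[ 0.6 -0.1  0.1]
 [ 0.6 -0.1  0.1]]
bridge near top [ 0.7 -0.1  0.1]
door free top [[ 0.6 -0.1  0.1]
 [ 0.6 -0.2  0.1]] hinge [[ 0.7 -0.1  0.1]
 [ 0.7 -0.1  0.1]] latch post [[ 0.5 -0.1  0.1]
 [ 0.5 -0.1  0.1]
 [ 0.6 -0.1  0.1]]
t 31.2 p [540.3 -18.6 179. ] w -0.002
rot [-0.   0.  -0.1] then shift [-47.1  59.   34. ]
rot [0. 0. 0.] then shift [ 0. 22.  0.]
```

```bash
sed -i 's/precision=1/precision=4/' plan.py; python3 - <<'E'
from plan import *
d=np.load("w13.npz");C=(d["K"],d["T"])
f=lambda u,v,z:px2w("",u/1.74+100,v/1.74+20,z,C)
L=np.array([f(352,181,.078),f(440,181,.078),f(434,264,.078),f(352,264,.078)]);print(L,L.mean(0))
print("tab",f(386,176,.094),f(415,176,.094))
print("bridge near top",f(400,55,.094))
print("door free top",f(628,246,.089),f(641,239,.089),"hinge",f(520,22,.089),f(540,22,.089),"latch post",f(450,345,.06),f(517,345,.06),f(478,295,.06))
E
```

```text
[[ 0.6088 -0.0408  0.078 ]
 [ 0.6054 -0.0768  0.078 ]
 [ 0.5713 -0.0734  0.078 ]
 [ 0.5746 -0.0383  0.078 ]] [ 0.59   -0.0573  0.078 ]
tab [ 0.6098 -0.0528  0.094 ] [ 0.6088 -0.0638  0.094 ]
bridge near top [ 0.6507 -0.06    0.094 ]
door free top [ 0.5735 -0.1493  0.089 ] [ 0.5759 -0.1543  0.089 ] hinge [ 0.6582 -0.1042  0.089 ] [ 0.6575 -0.1114  0.089 ] latch post [ 0.5274 -0.0838  0.06  ] [ 0.5244 -0.1163  0.06  ] [ 0.5512 -0.0974  0.06  ]
```

apply_moves:
  moves:
    - [1,-23.5,29,17,0,0,0]
    - [1,-23.5,30,17,0,0,0]
    - [1,0,10,0,0,0,0]
    - [1,0,8,0,0,0,0]
    - [1,0,0,0,0,0,0]
    - [1,0,0,0,0,0,0]

```text
time: 31.8
tool_pos: [0.5841, -0.0567, 0.1037]
tool_rot: [0.031, -0.034, -0.706, 0.707]
contact_force: [-0.4, -0.1, 0.3]
gripper_width: -0.003
```

```bash
python3 - <<'E'
from plan import *
plan((.584,-.0568,.080,-5.3))
E
```

```text
t 31.8 p [584.1 -56.7 103.7] w -0.003
rot [-0.0295  0.035  -0.2571] then shift [ 0.045  23.6934  0.1107]
```

apply_moves:
  moves:
    - [1,0,6,0,0,0,0]
    - [1,0,4,0,0,0,0]
    - [1,0,4,0,0,0,0]
    - [1,0,4,0,0,0,0]
    - [1,0,3,0,0,0,0]
    - [1,0,2,0,0,0,0]
    - [1,0,0,0,0,0,0]
    - [1,0,0,0,0,0,0]

```text
time: 32.6
tool_pos: [0.5849, -0.0571, 0.0819]
tool_rot: [0.031, -0.035, -0.706, 0.707]
contact_force: [-1.5, 0.8, 9.7]
gripper_width: -0.002
```

apply_moves:
  moves:
    - [1,0,1,0,0,0,0]
    - [1,0,1,0,0,0,0]
    - [1,0,0,0,0,0,0]
    - [1,0,0,0,0,0,0]

```text
time: 33.0
tool_pos: [0.5849, -0.0571, 0.0801]
tool_rot: [0.031, -0.035, -0.706, 0.707]
contact_force: [-3.2, 0.9, 10.9]
gripper_width: 0.001
```

apply_moves:
  moves:
    - [1,0,1,0,0,0,0]
    - [1,0,0.5,0,0,0,0]
    - [1,0,0,0,0,0,0]
    - [1,0,0,0,0,0,0]

```text
time: 33.4
tool_pos: [0.5849, -0.0571, 0.079]
tool_rot: [0.031, -0.035, -0.706, 0.707]
contact_force: [-3.7, 1.1, 10.7]
gripper_width: 0.001
```

apply_moves:
  moves:
    - [1,0,0.7,0,0,0,0]
    - [1,-4,0,0,0,0,0]
    - [1,-4,0,0,0,0,0]
    - [1,-4,0,0,0,0,0]
    - [1,-3,0,0,0,0,0]
    - [1,-3,0,0,0,0,0]
    - [1,0,0,0,0,0,0]

```text
time: 34.1
tool_pos: [0.6004, -0.0588, 0.0789]
tool_rot: [0.033, -0.032, -0.706, 0.707]
contact_force: [-15.5, 1.2, 20.7]
gripper_width: -0.002
```

apply_moves:
  moves:
    - [1,-3,-0.3,0,0,0,0]
    - [1,-3,0,0,0,0,0]
    - [1,-3,0,0,0,0,0]
    - [1,-3,0,0,0,0,0]
    - [1,0,0,0,0,0,0]

```text
time: 34.6
tool_pos: [0.6124, -0.0599, 0.0788]
tool_rot: [0.033, -0.032, -0.706, 0.707]
contact_force: [-13.7, 1.0, 19.4]
gripper_width: 0.0
```

apply_moves:
  moves:
    - [1,-2,0,0,0,0,0]
    - [1,-2,0,0,0,0,0]
    - [1,-2,0,0,0,0,0]
    - [1,0,0,0,0,0,0]

```text
time: 35.0
tool_pos: [0.6179, -0.0604, 0.0785]
tool_rot: [0.034, -0.031, -0.706, 0.707]
contact_force: [-14.0, 1.8, 18.3]
gripper_width: -0.001
```

apply_moves:
  moves:
    - [1,-1.5,0,0,0,0,0]
    - [1,-1,0,0,0,0,0]
    - [1,0,0,0,0,0,0]

```text
time: 35.3
tool_pos: [0.6182, -0.0604, 0.0785]
tool_rot: [0.036, -0.029, -0.706, 0.707]
contact_force: [-23.5, 2.1, 25.1]
gripper_width: 0.001
```

Force rose with no motion at x=0.618, which is the keeper's end stop. I'll lift off and look.

apply_moves:
  moves:
    - [1,2.5,0,0,0,0,0]
    - [1,0,-5,0,0,0,0]
    - [1,0,-30,0,0,0,0]
    - [1,0,-40,0,0,0,0]
    - [1,30,-30,20,0,0,0]
    - [1,30,0,30,0,0,0]
    - [1,15,0,20,0,0,0]
    - [1,0,0,0,0,0,0]
    - [1,0,0,0,0,0,0]
    - [1,0,0,0,0,0,0]

```text
time: 36.3
tool_pos: [0.5386, -0.1228, 0.1806]
tool_rot: [0.031, -0.034, -0.706, 0.706]
contact_force: [0.4, -0.1, 0.2]
gripper_width: 0.001
```

```bash
python3 - <<'E'
from plan import *
plan((.59,-.19,.15,-5.3),(.59,-.19,.064,-5.3))
C=cam("wrist");a=manip.grab_frame("wrist");cv2.imwrite("pics/w14.png",a);np.savez("w14.npz",K=C[0],T=C[1])
cv2.imwrite("pics/w14b.png",cv2.resize(a[0:290,80:480],None,fx=2,fy=2,interpolation=cv2.INTER_CUBIC))
E
```

```text
t 36.3 p [ 538.6 -122.8  180.6] w 0.001
rot [-0.0074  0.023  -0.1908] then shift [-57.3963  30.632   62.2092]
rot [0. 0. 0.] then shift [ 0. 86.  0.]
```

View pics/w14b.png

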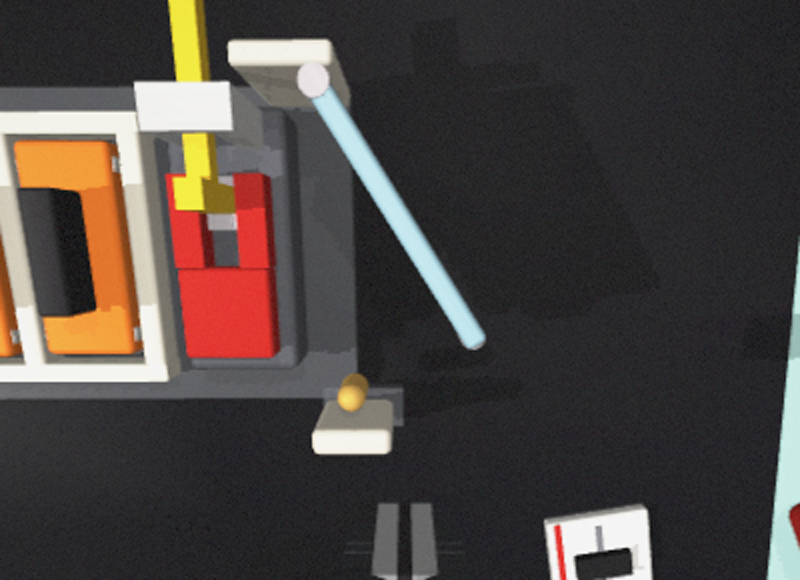

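The tab has moved well along the prongs (near face at crop (205,210)) and the pad is down. The door runs from its hinge (313,78) to its free edge (473,340).

```bash
python3 - <<'E'
from plan import *
d=np.load("w14.npz");C=(d["K"],d["T"])
f=lambda u,v,z:px2w("",u/2+80,v/2,z,C)
print("tab",f(205,208,.094));
L=np.array([f(178,268,.064),f(270,266,.064),f(278,357,.064),f(187,359,.064)]);print("pad",L.mean(0),np.linalg.norm(L[0]-L[1]),np.linalg.norm(L[1]-L[2]))
print("free",f(473,338,.089),"hinge",f(313,78,.089),"post",f(320,440,.06),f(392,440,.06),f(352,380,.06))
E
```

```text
tab [ 0.6273 -0.0666  0.094 ]
pad [ 0.5899 -0.0591  0.064 ] 0.035554691054587334 0.03553501895303968
free [ 0.5756 -0.1521  0.089 ] hinge [ 0.6629 -0.1065  0.089 ] post [ 0.533  -0.0874  0.06  ] [ 0.5302 -0.118   0.06  ] [ 0.5578 -0.1041  0.06  ]
```

apply_moves:
  moves:
    - [1,-15,0,30,0,0,0]
    - [1,-21,10,32,0,0,0]
    - [1,-21,21,0,0,0,0]
    - [1,0,35,0,0,0,0]
    - [1,0,35,0,0,0,0]
    - [1,0,16,0,0,0,0]
    - [1,0,0,0,0,0,0]
    - [1,0,0,0,0,0,0]

```text
time: 37.15
tool_pos: [0.5905, -0.1902, 0.0649]
tool_rot: [0.031, -0.034, -0.706, 0.707]
contact_force: [1.1, -0.8, 0.4]
gripper_width: -0.0
```

apply_moves:
  moves:
    - [1,0.6,0,-5,0,0,0]
    - [1,0.6,0,-5,0,0,0]
    - [1,0.6,0,-5,0,0,0]
    - [1,0.6,0,-5,0,0,0]
    - [1,0.6,0,-5,0,0,0]
    - [1,0.6,0,-5,0,0,0]
    - [1,0.6,0,-5,0,0,0]
    - [1,0.6,0,-5,0,0,0]
    - [1,0.6,0,-5,0,0,0]
    - [1,0.6,0,-5,0,0,0]
    - [1,0.6,0,-5,0,0,0]
    - [1,0,0,0,0,0,0]

```text
time: 38.35
tool_pos: [0.5885, -0.1351, 0.0644]
tool_rot: [0.031, -0.034, -0.706, 0.707]
contact_force: [-1.2, -3.6, 2.6]
gripper_width: 0.003
```

apply_moves:
  moves:
    - [1,0,0,-3,0,0,0]
    - [1,0,0,-3,0,0,0]
    - [1,0,0,-3,0,0,0]
    - [1,0,0,0,0,0,0]

```text
time: 38.75
tool_pos: [0.5897, -0.1265, 0.0651]
tool_rot: [0.031, -0.035, -0.706, 0.707]
contact_force: [-1.8, -2.6, 7.0]
gripper_width: 0.002
```

apply_moves:
  moves:
    - [1,0,-1,-2,0,0,0]
    - [1,0,0,-2,0,0,0]
    - [1,0,0,-2,0,0,0]
    - [1,0,0,0,0,0,0]

```text
time: 39.15
tool_pos: [0.5904, -0.1229, 0.0664]
tool_rot: [0.031, -0.035, -0.704, 0.709]
contact_force: [-2.1, -12.2, 5.7]
gripper_width: 0.004
```

apply_moves:
  moves:
    - [1,0,-1,-1,0,0,0]
    - [1,0,0,-1,0,0,0]
    - [1,0,0,0,0,0,0]

```text
time: 39.45
tool_pos: [0.5907, -0.1211, 0.0674]
tool_rot: [0.031, -0.035, -0.704, 0.709]
contact_force: [-2.3, -11.3, 5.7]
gripper_width: 0.002
```

apply_moves:
  moves:
    - [1,0,0,-1.5,0,0,0]
    - [1,0,0,-1.5,0,0,0]
    - [1,0,0,0,0,0,0]

```text
time: 39.75
tool_pos: [0.5912, -0.1195, 0.0682]
tool_rot: [0.03, -0.035, -0.703, 0.71]
contact_force: [-2.9, -16.9, 6.9]
gripper_width: -0.004
```

apply_moves:
  moves:
    - [1,0,0,-1,0,0,0]
    - [1,0,0,-1,0,0,0]
    - [1,0,0,0,0,0,0]

```text
time: 40.05
tool_pos: [0.5916, -0.1186, 0.0687]
tool_rot: [0.03, -0.035, -0.702, 0.71]
contact_force: [-4.8, -19.7, 8.8]
gripper_width: 0.002
```

Stiffer now, so it is probably home. I'll retreat and look from above.

apply_moves:
  moves:
    - [1,0,0,15,0,0,0]
    - [1,0,0,30,0,0,0]
    - [1,0,-40,15,0,0,0]
    - [1,10,-40,0,0,0,0]
    - [1,20,-30,-20,0,0,0]
    - [1,20,-20,-40,0,0,0]
    - [1,5,0,-30,0,0,0]
    - [1,0,0,0,0,0,0]
    - [1,0,0,0,0,0,0]
    - [1,0,0,0,0,0,0]

```text
time: 41.05
tool_pos: [0.5375, -0.0783, 0.1947]
tool_rot: [0.032, -0.034, -0.706, 0.706]
contact_force: [0.2, -0.8, 0.8]
gripper_width: 0.003
```

```bash
python3 - <<'E'
from plan import *
plan()
C=cam("wrist");a=manip.grab_frame("wrist");cv2.imwrite("pics/w15.png",a);np.savez("w15.npz",K=C[0],T=C[1])
hsv=cv2.cvtColor(a,cv2.COLOR_BGR2HSV)
# pale-blue door mask within world box near door at z=.089
m=cv2.inRange(hsv,(90,30,60),(105,130,255));ys,xs=np.nonzero(m)
W=np.array([px2w("",u,v,.089,C)[:2] for u,v in zip(xs,ys)])
k=(W[:,0]>.54)&(W[:,0]<.68)&(W[:,1]<-.08)&(W[:,1]>-.17);W=W[k]
print(k.sum(),W.min(0),W.max(0)); c=np.polyfit(W[:,0],W[:,1],1);print("slope deg",np.degrees(np.arctan(c[0])),"(shut ~ -5.3)")
cv2.imwrite("pics/w15b.png",cv2.resize(a[0:300,:400],None,fx=2,fy=2,interpolation=cv2.INTER_CUBIC))
E
```

```text
t 41.05 p [537.5 -78.3 194.7] w 0.003
2042 [ 0.562  -0.1097] [ 0.6587 -0.0913]
slope deg -5.0668251365759325 (shut ~ -5.3)
```

View pics/w15b.png

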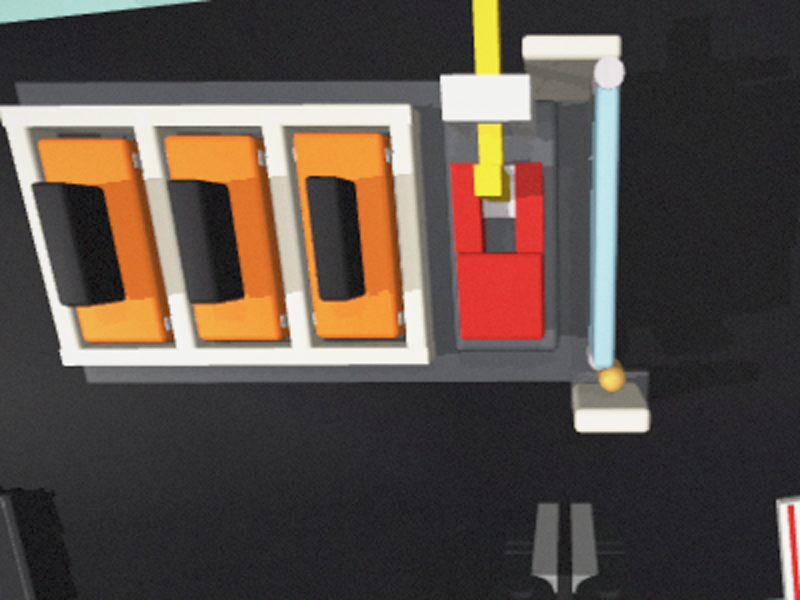

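The door is shut and past its roller (slope -5.1°, matching the dock). The keeper is across the pad, and all three orange packs are in their pockets. Handing in.

```bash
python3 - <<'E'
from h import *
print(manip.job_done())
E
```

```text
the job is handed in; nothing more can be done
None
```

The changeover is finished and handed in at about 41 s of the 210 s allowed; `job_done()` reports no verdict.

- **Packs:** The three blue packs are flat in the grey tray, and the three orange packs are seated ribs up, one to each dock pocket. I last saw the tray just after filling it, not at the very end. One orange pack met about 6 N near the pocket floor while being lowered, but it sits like the other two in the later pictures.
- **Plunger and keeper:** I pressed the plunger to about its stop, going by tip height and an 11 N spring force. The keeper was then pushed until it stalled at its end. The camera put the tab's travel at about 18 mm, slightly short of the nominal 20 mm, so the stall is the better sign that it is fully across. From above, the pad measured true to size at its trapped height.
- **Door:** I pushed it until the force rose to about 20 N with almost no further movement. The last picture shows it past the roller, 0.2° from the dock direction. I saw no clear force drop from the snap.

The look-alikes and bystanders were not touched. I saw neither a knocked pack nor a slackened grip.

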